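# Check a lamp module and lock it into its bayonet socket

## Task

Pick up the lamp module by its bar grip and hold it up in front of the check camera, on the lens axis about 9 cm from the lens: first for a moment with one of its lugs towards the lens, then turned a quarter turn so that a copper contact strip is towards the lens. Then lower it into the bayonet collar on the light source with its lugs in the slots, push it down against the spring and turn it clockwise (seen from above) a quarter turn to the stop. Finish while still gripping it there, seated upright and turned, without letting go, and leave the other things where they are.

Things in the scene. Friction and masses are not known exactly. Their poses are not given: they have to be found in the camera images.
- lamp: The lamp module, about 160 g, 71 mm tall, standing upright at first. Origin: centre of its underside, z up. From below: aluminium barrel 36 mm across (z 0 to 23 mm, lower edge chamfered 3 mm), dark finned body 52 mm across (z 23 to 41), black bar grip (z 41 to 71). Two copper contact strips lie on the barrel's +y and -y sides. The same after a half turn.
- lamp_grip (a point): Centre of the module's bar grip, 56 mm above its underside, module's axes. The bar is 44 mm long along the module's x, 22 mm thick along its y and 30 mm high; grip it across the 22 mm.
- lamp_lug (a point): Tip of one of the module's two steel bayonet lugs. They stick out of the barrel on its +x and -x sides, in line with the bar grip: 8 mm wide, tips 24 mm from the axis, z 6 to 12 mm above the underside.
- lamp_mid (a point): Point on the module's axis, 30 mm above its underside; the module's axes.
- light_source: White light-source box, fixed, 180 (x) x 160 (y) x 50 mm high, black vent slits on top on its +x side. Origin: centre of its underside, z up. On its top stands the round aluminium bayonet collar, 64 mm across, 32 mm high, its centre 20 mm towards -x from the box's centre.
- socket (a point): Centre of the collar's mouth, level with the collar's top, 82 mm above the table; the box's axes. The mouth is a 39 mm hole in a lip 6 mm thick; two slots 13 mm wide on the hole's +x and -x sides (in line with the box's x) let the lugs through. With the module's underside 18 to 22 mm below this point it turns under the lip: clockwise from above, about 88 degrees to a stop; not the other way.
- spring_plate (a joint): Sprung plate in the collar, metres pressed down: 0 at rest (plate 12 mm below socket), 0.010 fully down (22 mm below). Pushes back with 3 N at rest, 6 N at 0.006 (lugs just clear under the lip), 8 N fully down. 0.008 is a good depth for turning.
- check_camera: Black check camera on a round foot 84 mm across, fixed, 122 mm high. Origin: centre of the foot's underside. The lens looks level along its own -x axis; lens axis 100 mm above the table, lens face 45 mm from the origin.
- view_point (a point): Point on the lens axis, 90 mm in front of the lens face, 100 mm above the table, where the middle of the module (lamp_mid) is to be shown; the camera's axes.
- wash_bottle: Bystander, leave alone: blue squeeze bottle, 64 mm across, 190 mm tall, bent spout; origin at its underside.
- petri_dish: Bystander, leave alone: closed clear dish, 90 mm across, 14 mm high; origin at its underside.
- objective: Bystander, leave alone: black microscope objective, plain round without lugs or bar, 38 mm across, 46 mm tall; origin at its underside.
- sample_jar: Bystander, leave alone: amber glass jar, 52 mm across, 60 mm tall; origin at its underside.
- slide_box: Bystander, leave alone: grey slide box 85 x 60 x 30 mm; origin at its underside.
- screwdriver: Bystander, leave alone: 150 mm screwdriver lying down along its x.
- tissue_box: Bystander, leave alone: cardboard tissue box 120 x 220 x 80 mm; origin at its underside.
Mind the look-alikes: they are no part of the job. Several things have the shape of the check_camera; the one meant has the colours described above.

How it is judged:
On the way, in this order (a step that is already met when the one before it is completed fails the run):
1. the held module is in front of the lens with a lug towards it (distance between lamp_mid and view_point below 0.035 m and angle between the x axis of lamp and the x axis of view_point, either way round below 0.3 rad and contact force between the fingers and lamp above 1 N), for 0.3 s.
2. the held module is in front of the lens with a contact strip towards it (distance between lamp_mid and view_point below 0.035 m and angle between the y axis of lamp and the x axis of view_point, either way round below 0.3 rad and contact force between the fingers and lamp above 1 N), for 0.3 s.
At the end, for the whole second after the job is handed in: The module stands upright (within 0.1 rad) in the collar, within 3.5 mm of its centre, its underside at least 16.5 mm below the mouth and the spring plate pressed at least 4.5 mm, its lugs turned at least 1.2 rad away from the slots, at rest, and the fingers still grip it (more than 1 N) (horizontal distance between lamp and socket below 0.0035 m and z of lamp in the frame of socket below -0.0165 m and value of joint spring_plate above 0.0045 m and angle between the x axis of lamp and the x axis of socket, either way round above 1.2 rad and angle between lamp's own z axis and vertical below 0.1 rad and contact force between the fingers and lamp above 1 N and linear speed of lamp below 0.02 m/s); the arm keeps its last pose, push and grip.
It fails at once if a bystander is moved by more than 3 cm (distance of any of wash_bottle, petri_dish, objective, sample_jar, slide_box, screwdriver, tissue_box from where it was at the start of the episode above 0.03 m).
It also fails if it takes over 58 s, if anything falls off the work surface, if the arm or the gripper's body presses on something with over 40 N, if the wrist force passes 120 N, or if a joint passes its speed limit or range.

## Robot

A 6-joint arm with a two-finger parallel gripper is mounted at the origin on the work surface. World frame = base frame: x ahead of the robot, y to its left, z up, the work surface at z = 0. Lengths are in m, angles in rad, forces in N, time in s.
With the tool pointing down it reaches from about 0.425 to 0.925 m from the base axis. Payload 12.5 kg.
Tool frame: the origin (TCP) lies between the finger pads; the fingertips stand 8 mm ahead of it and the grasp point (between the pads) lies 11 mm behind it; z points along the fingers, y is the line along which they close (so a half turn about z gives the same grasp; the last joint's range is limited). The gripper opens to 85 mm and grips with 20 to 120 N. Pads are 22 mm wide; open, the fingers measure 114 mm over their backs; the gripper's body (76 mm by 85 mm) begins 54 mm behind the grasp point. The pads swing forward as they close: fully open they stand 13 mm farther back than shut.
Start: joints at [0.998, 0.491, 1.559, -0, 1.092, -0.106], TCP at [0.281, 0.558, 0.204] pointing down, gripper open.
Joint ranges: [-3.1, 3.1], [-0.84, 2.19], [0.05, 2.79], [-1.13, 4.28], [0.06, 2.93], [-2.69, 2.69]. Speed limits (rad/s): [2.22, 2.22, 2.79, 3.14, 3.14, 3.14].

## Interface

Orientations are given as [roll, pitch, yaw] about the fixed x, y, z axes, in that order (R = Rz(yaw) Ry(pitch) Rx(roll)).
In Python, from workcell import manip gives the robot as it stands.
- The arm moves only by the tool play_rows, never from a script. Its argument "rows" is text: rows parted by semicolons, each of 5 numbers parted by spaces: the opening, from 0 (shut) to 1 (fully open), then the shift along the tool's x, y, z in normalised numbers (1 is 80 cm), then the turn about the tool's z in parts of the range, where 1.0 means 2 rad. A call has 1 to 10 rows; each row is the pose to reach, as a shift and turn from the pose commanded when the call began, along the tool's axes at that moment; what a row does not reach only later rows make up. A row lasts 1/8 s, in which the tool goes at most 62.5 mm and 10.7 degrees, less where a joint would pass 70% of its speed; a pose out of reach is approached as far as the arm can. A call with a gripper value outside its range is refused whole. The fingers move at their own pace and stop on an object; "grip_force" is the grip in N (left out, the last holds). Time passes only in rows, so rows that repeat a pose let the fingers close. It gives the time, the measured TCP pose, the force, the opening and the grip force at its end, in the units of the state.
- manip.observe(): the state, without advancing time (a new reading comes with each control period).
- manip.camera(name): name is "scene" or "side" or "wrist"; returns a dict with "color" (384x512x3 uint8, red, green, blue), "depth" (384x512 float32, m along the optical axis (not along the pixel's ray), 0 where there is no reading), "intrinsics" (3x3 intrinsics, pixels), "k1" (the pictures are not rectified: a ray, as slopes to the right and down, at radius r is drawn at 1 + k1 r^2 times it, then the intrinsics apply), "R" (3x3) and "t" (3): a world point X has camera coordinates R X + t; the wrist camera has in their place "hand_eye" (4x4, takes a point from camera to tool coordinates, whose origin is the TCP and whose axes are the flange's). Camera axes: x right, y down, z forward; pixel columns grow to the right and rows downward; lengths in m; the calibration is good to about 2 mm. A picture is of the moment at which its call begins: read the wrist's pose just before it.
- manip.close_job(): hands the job in; it is judged then, once.
The state is a dict: "t": time; "joints": joint angles; "joint_velocities": joint speeds; "joint_torque": joint torques, N m; "position": TCP position; "orientation": TCP orientation; "wrist_force": force on the tool from outside, world axes, zero at the start; "moment": the same for the moment, N m; "opening": finger opening in m; "grip_force": force on a finger pad.
Only numpy, scipy, OpenCV 4.12 (cv2) and the standard library are available. Lean on these libraries where they do the work, as an engineer would, in place of code of your own. Each camera call takes 0.05 s, during which the arm holds its last target. There are 200 camera calls.

## Working session

There is one attempt and no reset: what is moved stays moved. The work goes in short steps, Python scripts to look and compute and a tool call to move; the robot and the scene stay as the last step left them, time stands still between calls to the robot, and variables do not carry over. Pictures are saved under pics/ and viewed, at most 10 in all, crops included, and the job is handed in when it is done.

Besides the shell and the picture viewer there is one more tool, called as name(argument=value, ...), one argument or row to a line, values as JSON. play_rows: Moves the arm, as the interface text tells. Its arguments: {"type":"object","properties":{"rows":{"type":"string"},"grip_force":{"type":"number"}},"required":["rows"]}

```bash
mkdir -p pics; cat > h.py <<'E'
import numpy as np, cv2, pickle
from workcell import manip
from scipy.spatial.transform import Rotation as Ro
def snap(n,f):
    s=manip.observe(); c=manip.camera(n); c['s']=s
    pickle.dump(c,open(f'pics/{f}.pkl','wb')); cv2.imwrite(f'pics/{f}.png',c['color'][:,:,::-1]); return c
def load(f): return pickle.load(open(f'pics/{f}.pkl','rb'))
def cloud(c):
    K=c['intrinsics']; h,w=c['depth'].shape
    u,v=np.meshgrid(np.arange(w),np.arange(h)); 
    x=(u-K[0,2])/K[0,0]; y=(v-K[1,2])/K[1,1]; X,Y=x.copy(),y.copy()
    for _ in range(8):
        f=1+c['k1']*(X*X+Y*Y); X,Y=x/f,y/f
    P=np.stack([X,Y,np.ones_like(X)],-1)*c['depth'][...,None]
    if 'R' in c: return (P-np.array(c['t']))@np.array(c['R'])
    H=np.array(c['hand_eye']); s=c['s']; R=Ro.from_euler('xyz',s['orientation']).as_matrix()
    return (P@H[:3,:3].T+H[:3,3])@R.T+np.array(s['position'])
E
python3 - <<'E'
from h import *
a=snap('scene','scene'); b=snap('side','side')
print(a['s'])
for c in (a,b): print(c['k1'],c['intrinsics'],-np.array(c['R']).T@c['t'])
E
```

```text
{'t': 0.0, 'joints': array([ 9.98357377e-01,  4.91543839e-01,  1.55945527e+00, -5.66275939e-06,
        1.09169407e+00, -1.05587916e-01]), 'joint_velocities': array([-9.21259659e-04,  3.17758654e-04, -4.72560210e-05, -5.17496866e-04,
        2.79852839e-05, -2.33517300e-04]), 'joint_torque': array([ 1.30682787e-03, -6.18454027e+01, -2.61598563e+01, -1.97858583e-05,
        4.07751213e-03, -1.95962073e-07]), 'position': array([0.28113162, 0.55791378, 0.20303552]), 'orientation': array([-3.14049772e+00, -1.10992774e-04,  2.67474417e+00]), 'wrist_force': array([ 0.04348684, -0.02668978, -0.59173373]), 'moment': array([ 0.0001001 , -0.02388676, -0.0307832 ]), 'grip_force': 0.0, 'opening': 0.08554170860968804}
0.03504366758218047 [[409.39695947   0.         252.25049149]
 [  0.         409.39695947 192.25120039]
 [  0.           0.           1.        ]] [ 1.2313346  -0.86506319  1.10368049]
-0.028024143065521902 [[407.93910867   0.         257.61491244]
 [  0.         407.93910867 192.11563454]
 [  0.           0.           1.        ]] [-0.09455198 -0.88341526  1.03996244]
```

View pics/scene.png

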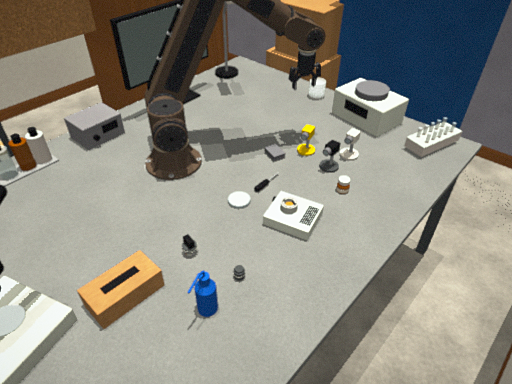

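View pics/side.png

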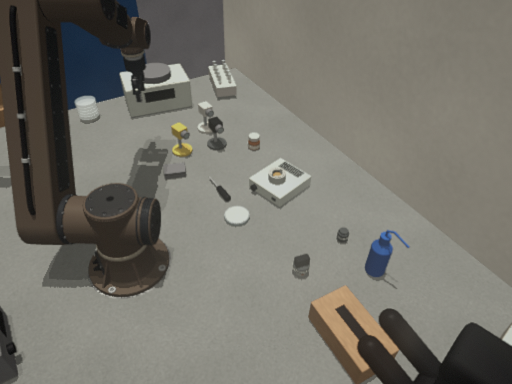

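The lamp is at scene (189,243) and side (301,262). The collar is at scene (289,205) and side (277,176). The black check camera is at scene (330,155) and side (216,132), and the objective is at scene (239,272). Next I'll measure from the depth images.

```bash
python3 - <<'E'
from h import *
A=load('scene');B=load('side')
PA=cloud(A);PB=cloud(B)
def crop(P,u0,u1,v0,v1): return P[v0:v1,u0:u1].reshape(-1,3)
def rect(p,z0,z1,l):
    q=p[(p[:,2]>z0)&(p[:,2]<z1)]
    if len(q)<3: print(l,'few');return
    r=cv2.minAreaRect((q[:,:2]*1000).astype(np.float32)); print(l,len(q),'med',np.median(q,0).round(3),'rect',np.round(r[0],1),np.round(r[1],1),round(r[2],1),'zmax',q[:,2].max().round(3))
for n,P,w in(('sc',PA,[(178,202,230,262),(255,330,185,245),(316,345,136,176)]),('si',PB,[(288,316,248,278),(240,320,155,208),(202,232,112,152)])):
    l,b,c=[crop(P,*x) for x in w]
    rect(l,.06,.08,n+' lamp bar'); rect(l,.03,.08,n+' lamp'); rect(b,.045,.055,n+' box top'); rect(b,.074,.09,n+' collar'); rect(c,.08,.14,n+' cam head'); rect(c,.006,.03,n+' cam foot'); rect(c,.105,.14,n+' camtop')
ims=[]
for c,(u,v) in((A,(330,155)),(B,(216,132)),(A,(189,243)),(B,(301,262)),(A,(293,213)),(B,(280,181))):
    ims.append(cv2.resize(c['color'][v-32:v+32,u-42:u+42,::-1],(266,290),interpolation=cv2.INTER_CUBIC))
cv2.imwrite('pics/m1.png',np.vstack([np.hstack(ims[::2]),np.hstack(ims[1::2])]))
E
```

```text
sc lamp bar 84 med [ 0.448 -0.305  0.071] rect [ 444.4 -304.5] [20.6 49. ] 79.6 zmax 0.076
sc lamp 213 med [ 0.453 -0.311  0.051] rect [ 445.4 -303.8] [51.9 51. ] 82.0 zmax 0.076
sc box top 1167 med [0.634 0.046 0.05 ] rect [614.9  62. ] [179.6 167.1] 14.6 zmax 0.055
sc collar 135 med [0.598 0.052 0.081] rect [594.8  58.3] [59.4 68.4] 38.3 zmax 0.087
sc cam head 209 med [0.542 0.413 0.113] rect [534.4 451.6] [142.5  47.6] 89.8 zmax 0.128
sc cam foot 233 med [0.534 0.434 0.011] rect [486.  510.6] [126.1 278.8] 32.1 zmax 0.03
sc camtop 142 med [0.538 0.419 0.119] rect [533.8 419.8] [46.8 77.7] 1.1 zmax 0.128
si lamp bar 111 med [ 0.442 -0.305  0.068] rect [ 444.5 -303.9] [24.2 45.7] 84.1 zmax 0.074
si lamp 264 med [ 0.438 -0.311  0.053] rect [ 442.5 -309.9] [40.8 52.5] 75.5 zmax 0.074
si box top 1029 med [0.609 0.047 0.049] rect [612.8  63.5] [183.8 163.4] 14.0 zmax 0.055
si collar 130 med [0.591 0.058 0.08 ] rect [593.3  57.3] [63.8 63. ] 68.4 zmax 0.087
si cam head 265 med [0.531 0.426 0.107] rect [537.3 469.1] [174.7  49.7] 82.4 zmax 0.126
si cam foot 258 med [0.535 0.439 0.011] rect [569.3 522.4] [301.4 108.9] 64.3 zmax 0.03
si camtop 151 med [0.53  0.421 0.118] rect [534.5 461. ] [157.   47.3] 84.4 zmax 0.126
```

View pics/m1.png

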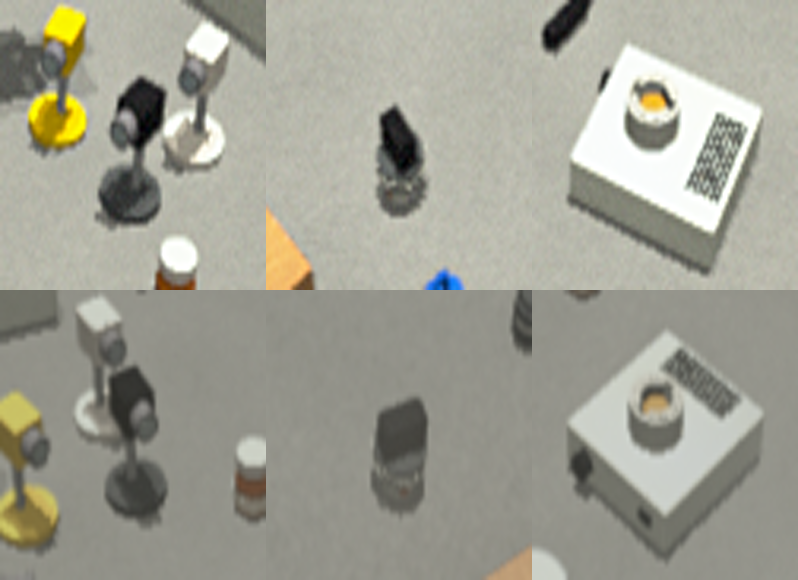

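```bash
python3 - <<'E'
from h import *
PA=cloud(load('scene'));PB=cloud(load('side'))
P=np.vstack([PA[130:178,312:350].reshape(-1,3),PB[108:155,198:236].reshape(-1,3)])
f=P[(P[:,2]>.006)&(P[:,2]<.02)&(np.hypot(P[:,0]-.535,P[:,1]-.435)<.055)]
r=cv2.minEnclosingCircle((f[:,:2]*1000).astype(np.float32));print('foot',r,len(f))
x=f[:,:2];s=np.linalg.lstsq(np.c_[2*x,np.ones(len(x))],(x**2).sum(1),rcond=None)[0];print(s)
c=np.array(r[0])/1000
for z0,z1 in((.08,.13),(.112,.13),(.118,.13)):
    q=P[(P[:,2]>z0)&(P[:,2]<z1)&(np.hypot(*(P[:,:2]-c).T)<.065)]
    r=cv2.minAreaRect((q[:,:2]*1000).astype(np.float32));print(z0,len(q),r,np.median(q,0))
    e,v=np.linalg.eigh(np.cov(q[:,:2].T));print(e,np.degrees(np.arctan2(v[1,1],v[0,1])))
for f_,Pq,(a,b,d,e) in(('sc',PA,(130,160,312,350)),('si',PB,(108,140,198,236))):
    # grey lens pixels
    C=load({'sc':'scene','si':'side'}[f_])['color'][a:b,d:e].reshape(-1,3); Q=Pq[a:b,d:e].reshape(-1,3)
    m=(Q[:,2]>.08)&(np.hypot(*(Q[:,:2]-c).T)<.07)
    g=C.max(1)
    for lo,hi in((0,45),(60,255)):
        k=m&(g>=lo)&(g<hi); print(f_,lo,k.sum(),np.median(Q[k],0).round(3))
E
```

```text
foot ((532.3245849609375, 430.94403076171875), 49.08000564575195) 355
[ 0.53276435  0.42758717 -0.46570344]
0.08 415 ((533.5617065429688, 422.77532958984375), (84.99243927001953, 49.47915267944336), 88.93291473388672) [0.53337924 0.41359477 0.11352412]
[0.00021345 0.0005097 ] 88.82596973698801
0.112 227 ((532.9628295898438, 422.992919921875), (81.70508575439453, 48.98819351196289), 89.92430114746094) [0.53337924 0.42336882 0.12019668]
[0.00017179 0.00039968] 88.2554015065145
0.118 153 ((532.6468505859375, 430.67755126953125), (59.619789123535156, 46.695030212402344), 88.93458557128906) [0.53349852 0.43011876 0.12127279]
[0.00017107 0.00027054] 87.18594983828757
sc 0 109 [0.548 0.425 0.119]
sc 60 83 [0.535 0.396 0.108]
si 0 4 [0.511 0.428 0.104]
si 60 102 [0.529 0.399 0.106]
```

```bash
cat >> h.py <<'E'
def row(x,y,z,yaw,s=None):
    "row (cm, rad) from the present pose to world x,y,z, yaw in degrees"
    s=s or manip.observe(); R=Ro.from_euler('xyz',s['orientation']); p=R.inv().apply(np.array([x,y,z])-s['position'])*100
    w=np.degrees(s['orientation'][2]); t=np.radians((w-yaw+180)%360-180)
    print('row',p.round(2),'turn',round(t,3))
def st():
    s=manip.observe(); print(round(s['t'],2),s['position'].round(4),np.degrees(s['orientation']).round(1),'open',round(s['opening'],4),'g',round(s['grip_force'],1),'F',s['wrist_force'].round(1),'j6',s['joints'][5].round(2)); return s
E
python3 - <<'E'
from h import *
st()
row(.58,.15,.22,172);row(.4445,-.304,.2,172)
PA=cloud(load('scene'))
for n,u,v in(('bottle',205,295),('jar',343,184),('obj',239,272),('dish',239,199),('slide',275,152),('tissue',140,275)):print(n,PA[v,u].round(3))
E
```

```text
0.1 [0.2811 0.5579 0.2031] [-179.9   -0.   153.3] open 0.0856 g 0.0 F [ 0.1 -1.4  0.7] j6 -0.11
row [-45.05 -22.98  -1.67] turn -0.327
row [-53.38 -69.62   0.37] turn -0.327
bottle [ 0.672 -0.438  0.11 ]
jar [0.673 0.309 0.055]
obj [ 0.654 -0.277  0.044]
dish [0.39  0.005 0.011]
slide [0.315 0.323 0.034]
tissue [ 0.451 -0.506  0.079]
```

Careful with the scale: shifts go in shares of 80 cm and turns go in shares of 2 rad. That gives: -69.6 cm / 80 = -0.87, -53.4 cm / 80 = -0.6675, -0.33 rad / 2 = -0.165.

play_rows(
  rows="1 -0.5625 -0.2875 -0.0213 -0.165;1 -0.5625 -0.2875 -0.0213 -0.165;1 -0.5625 -0.2875 -0.0213 -0.165;1 -0.5625 -0.2875 -0.0213 -0.165;1 -0.5625 -0.2875 -0.0213 -0.165;1 -0.5625 -0.2875 -0.0213 -0.165;1 -0.5625 -0.2875 -0.0213 -0.165;1 -0.5625 -0.2875 -0.0213 -0.165;1 -0.6675 -0.87 0.005 -0.165;1 -0.6675 -0.87 0.005 -0.165",
)

```text
t: 1.35
position: [0.5404, 0.0345, 0.2142]
orientation: [-3.142, -0.001, 3.005]
wrist_force: [0.6, 0.0, 0.1]
opening: 0.0855
grip_force: 0.0
```

```bash
python3 - <<'E'
from h import *
st();row(.4445,-.304,.17,172)
E
```

```text
1.35 [0.5404 0.0345 0.2142] [-1.800e+02 -1.000e-01  1.722e+02] open 0.0855 g 0.0 F [0.6 0.  0.1] j6 -1.49
row [  4.88 -34.84   4.43] turn 0.003
```

Scaled: -34.8 cm / 80 = -0.435, 4.9 cm / 80 = 0.0613.

play_rows(
  rows="1 0.0613 -0.435 0.0313 0;1 0.0613 -0.435 0.0313 0;1 0.0613 -0.435 0.0313 0;1 0.0613 -0.435 0.0313 0;1 0.0613 -0.435 0.0313 0;1 0.0613 -0.435 0.0313 0;1 0.0613 -0.435 0.0313 0;1 0.0613 -0.435 0.0313 0;1 0.0613 -0.435 0.0313 0",
)

```text
t: 2.48
position: [0.4454, -0.3006, 0.19]
orientation: [3.141, -0.0, 3.006]
wrist_force: [-0.0, -0.3, -0.5]
opening: 0.0856
grip_force: 0.0
```

```bash
python3 - <<'E'
from h import *
st();c=snap('wrist','w1');P=cloud(c).reshape(-1,3)
near=np.hypot(P[:,0]-.4445,P[:,1]+.304)<.06
for z0,z1 in((.06,.08),(.034,.048)):
    q=P[near&(P[:,2]>z0)&(P[:,2]<z1)];print(z0,len(q),cv2.minAreaRect((q[:,:2]*1000).astype(np.float32)),np.median(q,0).round(4))
E
```

```text
2.48 [ 0.4454 -0.3006  0.19  ] [180.   -0.  172.2] open 0.0856 g 0.0 F [-0.  -0.3 -0.5] j6 -2.15
0.06 824 ((445.1495666503906, -301.4482421875), (21.899513244628906, 44.03757095336914), 78.76561737060547) [ 0.4436 -0.3011  0.0705]
0.034 777 ((442.87005615234375, -300.7806396484375), (52.17548751831055, 48.03902816772461), 78.8276138305664) [ 0.4409 -0.2975  0.0405]
```

View pics/w1.png

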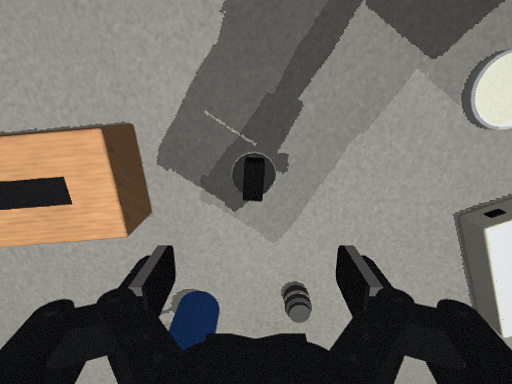

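Scaled: 0.06 rad / 2 = 0.03.

play_rows(
  rows="1 0 0 0 0.03;1 0 0 0 0.03",
)

```text
t: 2.78
position: [0.4454, -0.301, 0.1901]
orientation: [-3.142, 0.0, 2.946]
wrist_force: [0.8, -0.2, -0.5]
opening: 0.0851
grip_force: 0.0
```

```bash
python3 - <<'E'
from h import *
st();row(.4450,-.3014,.053,168.8)
E
```

```text
2.77 [ 0.4454 -0.301   0.1901] [-180.     0.   168.8] open 0.0851 g 0.0 F [ 0.8 -0.2 -0.5] j6 -2.09
row [ 0.03 -0.05 13.71] turn 0.0
```

Scaled: 13.6 cm / 80 = 0.17, 12 cm / 80 = 0.15.

play_rows(
  rows="0.7 0 0 0.075 0;0.6 0 0 0.15 0;0.5 0 0 0.17 0;0.5 0 0 0.17 0;0.5 0 0 0.17 0;0 0 0 0.17 0;0 0 0 0.17 0;0 0 0 0.17 0;0 0 0 0.17 0;0 0 0 0.17 0",
  grip_force=60,
)

```text
t: 4.03
position: [0.445, -0.3017, 0.0539]
orientation: [3.141, -0.0, 2.945]
wrist_force: [-0.8, 0.5, 0.0]
opening: 0.0001
grip_force: 0.0
```

```bash
python3 - <<'E'
from h import *
st();row(.4450,-.3014,.17,168.8)
E
```

```text
4.03 [ 0.445  -0.3017  0.0539] [180.   -0.  168.7] open 0.0001 g 0.0 F [-0.8  0.5  0. ] j6 -2.09
row [ 1.000e-02  3.000e-02 -1.161e+01] turn -0.001
```

The fingers closed on nothing, so I'm looking at what happened.

```bash
python3 - <<'E'
from h import *
c=snap('wrist','w2');a=snap('side','s2');b=snap('scene','c2')
i=[c['color'][:,:,::-1], cv2.resize(a['color'][210:310,235:368,::-1],(512,384)), cv2.resize(b['color'][195:295,125:258,::-1],(512,384))]
cv2.imwrite('pics/m2.png',cv2.resize(np.hstack(i),(800,200)))
cv2.imwrite('pics/m2.png',np.vstack([cv2.resize(np.hstack(i[:2]),(800,300)),cv2.resize(np.hstack([i[2],i[2]]),(800,300))]))
E
```

```text
(no output)
```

View pics/m2.png

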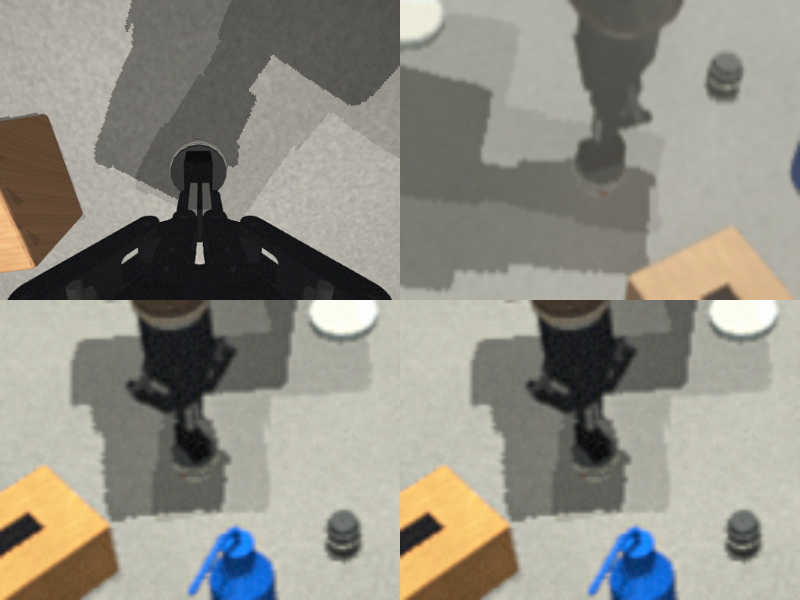

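```bash
python3 - <<'E'
from h import *
st()
c=load('w2');P=cloud(c);print(c['hand_eye'].round(3),c['k1'],c['intrinsics'].round(0))
H=np.array(c['hand_eye']);Hi=np.linalg.inv(H);K=c['intrinsics']
for p in([0,0,0],[0,0,.008],[0,0,-.011]):
    q=Hi[:3,:3]@p+Hi[:3,3];print('tcp px',K@(q/q[2]))
for v in range(165,310,8): print(v,P[v,254].round(3), P[v,240].round(3),P[v,215].round(3))
for n,w in(('s2',(205,330)),('c2',None)):
    Q=cloud(load(n)).reshape(-1,3);m=(np.hypot(Q[:,0]-.445,Q[:,1]+.302)<.05)&(Q[:,2]>.02)
    Q=Q[m]
    for z0 in np.arange(.02,.14,.01):
        k=Q[(Q[:,2]>=z0)&(Q[:,2]<z0+.01)]
        if len(k):print(n,z0.round(2),len(k),k.mean(0).round(3),k.min(0).round(3),k.max(0).round(3))
E
```

```text
4.17 [ 0.445  -0.3016  0.0538] [180.   -0.  168.7] open -0.0002 g 0.0 F [-0.4  0.  -0.1] j6 -2.09
[[ 0.    -0.953 -0.304  0.078]
 [ 1.     0.    -0.     0.001]
 [ 0.    -0.304  0.953 -0.17 ]
 [ 0.     0.     0.     1.   ]] 0.010218691747968885 [[278.   0. 255.]
 [  0. 278. 194.]
 [  0.   0.   1.]]
tcp px [253.49503243 228.68910446   1.        ]
tcp px [253.56866043 223.83089252   1.        ]
tcp px [253.38333453 236.05929125   1.        ]
165 [ 0.414 -0.295 -0.001] [ 0.411 -0.307 -0.   ] [ 0.407 -0.326  0.   ]
173 [ 0.42  -0.297  0.   ] [ 0.418 -0.308 -0.002] [ 0.414 -0.328 -0.   ]
181 [ 0.419 -0.296  0.03 ] [ 0.425 -0.309 -0.001] [ 0.421 -0.33  -0.001]
189 [ 0.422 -0.297  0.04 ] [ 0.42  -0.306  0.04 ] [ 0.427 -0.331 -0.   ]
197 [ 0.424 -0.297  0.052] [ 0.422 -0.306  0.051] [ 0.434 -0.333 -0.   ]
205 [ 0.424 -0.297  0.066] [ 0.422 -0.305  0.068] [ 0.441 -0.335 -0.001]
213 [ 0.427 -0.298  0.071] [ 0.426 -0.306  0.07 ] [ 0.448 -0.337 -0.   ]
221 [ 0.433 -0.299  0.07 ] [ 0.431 -0.307  0.07 ] [ 0.456 -0.339 -0.001]
229 [ 0.438 -0.3    0.07 ] [ 0.436 -0.308  0.071] [ 0.463 -0.34  -0.   ]

[... 1945 characters left out ...]
4 -0.312  0.055] [ 0.421 -0.32   0.051] [ 0.468 -0.299  0.06 ]
c2 0.06 38 [ 0.451 -0.309  0.067] [ 0.419 -0.319  0.06 ] [ 0.469 -0.294  0.07 ]
c2 0.07 32 [ 0.451 -0.307  0.072] [ 0.426 -0.319  0.07 ] [ 0.468 -0.297  0.077]
c2 0.08 4 [ 0.451 -0.307  0.086] [ 0.449 -0.311  0.082] [ 0.452 -0.3    0.09 ]
c2 0.09 22 [ 0.451 -0.305  0.096] [ 0.433 -0.316  0.09 ] [ 0.457 -0.289  0.1  ]
c2 0.1 21 [ 0.449 -0.307  0.106] [ 0.434 -0.318  0.101] [ 0.457 -0.29   0.109]
c2 0.11 11 [ 0.452 -0.306  0.115] [ 0.444 -0.316  0.111] [ 0.456 -0.293  0.12 ]
c2 0.12 24 [ 0.453 -0.306  0.126] [ 0.446 -0.328  0.121] [ 0.461 -0.277  0.13 ]
c2 0.13 64 [ 0.45  -0.303  0.136] [ 0.43  -0.338  0.13 ] [ 0.462 -0.266  0.14 ]
```

```bash
python3 - <<'E'
from h import *
c=load('w2')['color'][170:320,180:330,::-1];d=load('s2')['color'][200:280,260:340,::-1]
f=lambda i:cv2.resize(np.clip(i.astype(float)*2,0,255).astype(np.uint8),(400,400),interpolation=cv2.INTER_CUBIC)
cv2.imwrite('pics/m3.png',np.hstack([f(c),f(d)]))
E
```

```text
(no output)
```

View pics/m3.png

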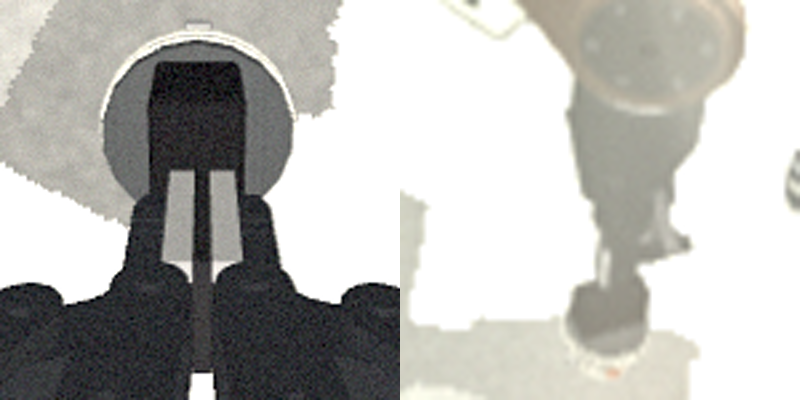

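```bash
python3 - <<'E'
from h import *
for n in('w1','w2'):
    c=load(n);P=cloud(c);s=c['s'];R=Ro.from_euler('xyz',s['orientation']).as_matrix()
    T=((P-s['position'])@R)*1000
    m=(c['depth']>0)&(T[...,2]<(40 if n=='w1' else -18))&(np.abs(T[...,1])<70)
    for y0 in range(-60,60,5):
        k=m&(T[...,1]>=y0)&(T[...,1]<y0+5)
        if k.any():
            i=np.argmax(np.where(k,T[...,2],-1e9));print(n,y0,k.sum(),'tip',T.reshape(-1,3)[i].round(0),np.unravel_index(i,k.shape))
E
```

```text
w1 -60 1984 tip [  7. -55. -53.] (np.int64(261), np.int64(137))
w1 -55 1162 tip [  7. -52. -47.] (np.int64(255), np.int64(149))
w1 -50 988 tip [ 11. -45. -44.] (np.int64(246), np.int64(163))
w1 -45 2315 tip [ -3. -42. -40.] (np.int64(265), np.int64(175))
w1 -40 698 tip [ 11. -40. -88.] (np.int64(304), np.int64(140))
w1 -35 875 tip [ 16. -32. -96.] (np.int64(309), np.int64(151))
w1 -30 1108 tip [ 17. -30. -99.] (np.int64(313), np.int64(155))
w1 -25 958 tip [  17.  -25. -105.] (np.int64(327), np.int64(165))
w1 -20 816 tip [  10.  -15. -103.] (np.int64(342), np.int64(200))
w1 -15 1050 tip [  9. -11. -99.] (np.int64(333), np.int64(217))
w1 -10 937 tip [ 10.  -9. -99.] (np.int64(333), np.int64(223))
w1 -5 865 tip [   9.   -5. -100.] (np.int64(335), np.int64(237))
w1 0 845 tip [  10.    5. -101.] (np.int64(336), np.int64(267))
w1 5 893 tip [ 10.  10. -99.] (np.int64(333), np.int64(282))
w1 10 1026 tip [  9.  14. -99.] (np.int64(333), np.int64(296))
w1 15 933 tip [ 10.  16. -99.] (np.int64(333), np.int64(303))
w1 20 842 tip [   8.   20. -102.] (np.int64(344), np.int64(317))
w1 25 1108 tip [
[... 1245 characters left out ...]
4(260))
w2 5 2432 tip [ 19.   6. -18.] (np.int64(212), np.int64(263))
w2 10 2194 tip [  7.  12. -33.] (np.int64(243), np.int64(276))
w2 15 1374 tip [  7.  17. -68.] (np.int64(280), np.int64(293))
w2 20 955 tip [  7.  21. -69.] (np.int64(283), np.int64(302))
w2 25 1235 tip [ 12.  29. -71.] (np.int64(276), np.int64(323))
w2 30 1424 tip [ 12.  30. -73.] (np.int64(277), np.int64(327))
w2 35 2205 tip [ 12.  35. -78.] (np.int64(285), np.int64(343))
w2 40 2015 tip [ 12.  41. -85.] (np.int64(297), np.int64(364))
w2 45 1272 tip [ 12.  46. -91.] (np.int64(309), np.int64(385))
w2 50 1057 tip [ 12.  50. -97.] (np.int64(321), np.int64(407))
w2 55 671 tip [  12.   55. -103.] (np.int64(338), np.int64(436))
```

The wrist depth shows the real fingertips 31 mm behind the reported TCP when shut, about 38 mm shorter than stated. They therefore closed above the bar, and the lamp hasn't moved. I'll open and go 4.1 cm lower.

Scaled: 4.1 cm / 80 = 0.0513, 3.5 cm / 80 = 0.0438.

play_rows(
  rows="0.6 0 0 0 0;0.6 0 0 0 0;0.6 0 0 0 0;0.6 0 0 0 0;0.6 0 0 0.025 0;0.6 0 0 0.0438 0;0.6 0 0 0.0513 0;0.6 0 0 0.0513 0;0.6 0 0 0.0513 0",
  grip_force=60,
)

```text
t: 5.3
position: [0.4452, -0.3018, 0.0133]
orientation: [-3.141, 0.001, 2.945]
wrist_force: [-0.2, 0.5, 0.7]
opening: 0.0515
grip_force: 0.0
```

play_rows(
  rows="0 0 0 0 0;0 0 0 0 0;0 0 0 0 0;0 0 0 0 0;0 0 0 0 0;0 0 0 0 0",
  grip_force=60,
)

```text
t: 6.05
position: [0.4455, -0.3021, 0.0136]
orientation: [-3.141, 0.002, 2.945]
wrist_force: [-0.2, -1.3, 5.0]
opening: 0.021
grip_force: 62.0
```

Scaled: -15 cm / 80 = -0.1875, -10 cm / 80 = -0.125.

play_rows(
  rows="0 0 0 -0.025 0;0 0 0 -0.0625 0;0 0 0 -0.125 0;0 0 0 -0.1875 0;0 0 0 -0.1875 0;0 0 0 -0.1875 0",
)

```text
t: 6.8
position: [0.4446, -0.3013, 0.1622]
orientation: [3.141, -0.001, 2.945]
wrist_force: [0.8, -0.2, -1.8]
opening: 0.0213
grip_force: 61.8
```

```bash
python3 - <<'E'
from h import *
st();row(.528,.295,.163,88)
c=snap('wrist','w3');P=cloud(c);s=c['s'];R=Ro.from_euler('xyz',s['orientation']).as_matrix()
T=((P-s['position'])@R)*1000
m=(np.abs(T[...,0])<40)&(np.abs(T[...,1])<40)&(T[...,2]<25)&(T[...,2]>-30)
q=T[m]
for z in range(-60,30,5):
    k=q[(q[:,2]>=z)&(q[:,2]<z+5)]
    if len(k):print(z,len(k),k.min(0).round(),k.max(0).round())
E
```

```text
6.8 [ 0.4446 -0.3013  0.1622] [180.   -0.  168.7] open 0.0213 g 61.8 F [ 0.8 -0.2 -1.8] j6 -2.09
row [ 3.480e+00  6.011e+01 -4.000e-02] turn 1.409
-30 1164 [  2. -24. -30.] [ 26.  26. -25.]
-25 442 [ -0. -26. -25.] [ 27.  28. -20.]
-20 205 [ 10. -24. -20.] [ 27.  26. -15.]
-15 75 [ 14. -21. -15.] [ 27.  24. -10.]
-10 5 [ 24.  -8. -10.] [25. 10. -9.]
0 57 [21. -3.  1.] [24.  5.  5.]
5 12 [23. -2.  5.] [24.  5.  7.]
```

Scaled: 60.1 cm / 80 = 0.7513, 3.5 cm / 80 = 0.0438, 1.41 rad / 2 = 0.705.

play_rows(
  rows="0 0.0438 0.7513 0 0.705;0 0.0438 0.7513 0 0.705;0 0.0438 0.7513 0 0.705;0 0.0438 0.7513 0 0.705;0 0.0438 0.7513 0 0.705;0 0.0438 0.7513 0 0.705;0 0.0438 0.7513 0 0.705;0 0.0438 0.7513 0 0.705;0 0.0438 0.7513 0 0.705;0 0.0438 0.7513 0 0.705",
)

```text
t: 8.1
position: [0.5237, 0.2655, 0.1611]
orientation: [-3.139, 0.001, 1.534]
wrist_force: [0.5, -0.6, -1.7]
opening: 0.0213
grip_force: 62.0
```

```bash
python3 - <<'E'
from h import *
st();row(.528,.295,.0836,88)
E
```

```text
8.1 [0.5237 0.2655 0.1611] [-1.799e+02  1.000e-01  8.790e+01] open 0.0213 g 62.0 F [ 0.5 -0.6 -1.7] j6 0.39
row [2.97 0.34 7.75] turn -0.002
```

Scaled: 7.8 cm / 80 = 0.0975, 4 cm / 80 = 0.05.

play_rows(
  rows="0 0 0 0.05 0;0 0 0 0.0975 0;0 0 0 0.0975 0;0 0 0 0.0975 0",
)

```text
t: 8.6
position: [0.5246, 0.2636, 0.0853]
orientation: [-3.142, -0.0, 1.535]
wrist_force: [0.3, -0.1, -1.6]
opening: 0.0212
grip_force: 61.9
```

```bash
python3 - <<'E'
from h import *
st();row(.528,.295,.0836,88)
c=snap('side','s3');w=snap('wrist','w4')
P=cloud(w).reshape(-1,3)
q=P[(P[:,2]>.09)&(P[:,2]<.13)&(P[:,1]>.36)&(np.hypot(P[:,0]-.533,P[:,1]-.42)<.09)];print(len(q))
if len(q):print(q.min(0),q.max(0),cv2.minAreaRect((q[:,:2]*1000).astype(np.float32)))
cv2.imwrite('pics/m4.png',np.hstack([w['color'][:,:,::-1][:,:400],cv2.resize(c['color'][90:186,160:260,::-1],(400,384))]))
E
```

```text
8.6 [0.5246 0.2636 0.0853] [-180.    -0.    87.9] open 0.0212 g 61.9 F [ 0.3 -0.1 -1.6] j6 0.39
row [3.15 0.23 0.17] turn -0.001
867
[0.51751563 0.38659328 0.09000656] [0.54900472 0.39109825 0.11251864] ((533.1940307617188, 388.1228332519531), (3.859726905822754, 31.68216896057129), 86.20015716552734)
```

View pics/m4.png

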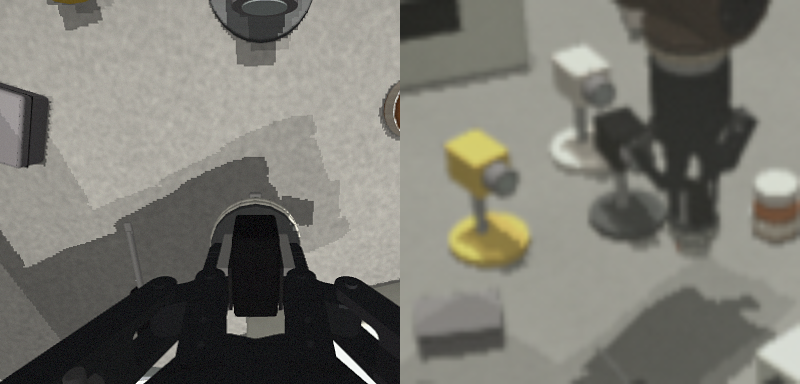

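The wrist picture shows the lens face straight ahead at about (262,5), and the lamp is gripped upright with a lug towards the lens. Depth puts the lens face at (0.533, 0.388), so the view point is about (0.528, 0.298). I'll move there and hold.

play_rows(
  rows="0 0.0413 0.0038 0 0;0 0.0413 0.0038 0.0013 0;0 0.0413 0.0038 0.0013 0;0 0.0413 0.0038 0.0013 0;0 0.0413 0.0038 0.0013 0;0 0.0413 0.0038 0.0013 0;0 0.0413 0.0038 0.0013 0;0 0.0413 0.0038 0.0013 0",
)

```text
t: 9.7
position: [0.5284, 0.2965, 0.0839]
orientation: [-3.142, -0.0, 1.535]
wrist_force: [-0.4, -0.8, -1.5]
opening: 0.021
grip_force: 62.0
```

Scaled: -1.57 rad / 2 = -0.785.

play_rows(
  rows="0 0 0 0 -0.785;0 0 0 0 -0.785;0 0 0 0 -0.785;0 0 0 0 -0.785;0 0 0 0 -0.785;0 0 0 0 -0.785;0 0 0 0 -0.785;0 0 0 0 -0.785;0 0 0 0 -0.785;0 0 0 0 -0.785",
)

```text
t: 10.95
position: [0.5284, 0.2966, 0.0839]
orientation: [3.142, 0.0, 3.104]
wrist_force: [0.3, 0.3, -1.6]
opening: 0.0211
grip_force: 62.1
```

play_rows(
  rows="0 0 0 0 0;0 0 0 0 0;0 0 0 0 0;0 0 0 0 0;0 0 0 0 0",
)

```text
t: 11.58
position: [0.5284, 0.2965, 0.0839]
orientation: [3.142, 0.0, 3.105]
wrist_force: [0.7, -1.1, -1.8]
opening: 0.021
grip_force: 62.1
```

```bash
python3 - <<'E'
from h import *
st();row(.528,.298,.0836,177);row(.528,.298,.17,177)
E
```

```text
11.57 [0.5284 0.2965 0.0839] [180.    0.  177.9] open 0.021 g 62.1 F [ 0.7 -1.1 -1.8] j6 -1.13
row [0.05 0.14 0.03] turn 0.015
row [ 0.05  0.14 -8.61] turn 0.015
```

Scaled: -9 cm / 80 = -0.1125, -4 cm / 80 = -0.05.

play_rows(
  rows="0 0 0 -0.05 0;0 0 0 -0.1125 0;0 0 0 -0.1125 0;0 0 0 -0.1125 0",
)

```text
t: 12.08
position: [0.528, 0.2963, 0.1734]
orientation: [-3.141, -0.001, 3.105]
wrist_force: [0.1, 0.1, -2.0]
opening: 0.0211
grip_force: 62.2
```

```bash
python3 - <<'E'
from h import *
st();row(.672,.078,.19,194.3)
E
```

```text
12.07 [0.528  0.2963 0.1734] [-180.    -0.   177.9] open 0.0211 g 62.2 F [ 0.1  0.1 -2. ] j6 -1.13
row [-15.19 -21.29  -1.67] turn -0.286
```

Scaled: -21.3 cm / 80 = -0.2663, -15.2 cm / 80 = -0.19, -0.29 rad / 2 = -0.145.

play_rows(
  rows="0 -0.19 -0.2663 -0.0213 -0.145;0 -0.19 -0.2663 -0.0213 -0.145;0 -0.19 -0.2663 -0.0213 -0.145;0 -0.19 -0.2663 -0.0213 -0.145;0 -0.19 -0.2663 -0.0213 -0.145;0 -0.19 -0.2663 -0.0213 -0.145;0 -0.19 -0.2663 -0.0213 -0.145;0 -0.19 -0.2663 -0.0213 -0.145",
)

```text
t: 13.08
position: [0.6718, 0.0796, 0.1909]
orientation: [3.141, -0.0, -2.887]
wrist_force: [0.1, 0.4, -1.5]
opening: 0.0212
grip_force: 62.1
```

```bash
python3 - <<'E'
from h import *
st();c=snap('wrist','w5');P=cloud(c)
near=(np.hypot(P[...,0]-.594,P[...,1]-.058)<.045)
m=near&(P[...,2]>.076)&(P[...,2]<.09);q=P[m]
print(len(q),'z',np.median(q[:,2]),cv2.minEnclosingCircle((q[:,:2]*1000).astype(np.float32)),cv2.fitEllipse(cv2.convexHull((q[:,:2]*1000).astype(np.float32))))
b=P[(P[...,2]>.045)&(P[...,2]<.055)];print('box',cv2.minAreaRect((b[:,:2]*1000).astype(np.float32)))
cv2.imwrite('pics/w5c.png',cv2.resize(c['color'][:,56:456,::-1],(780,600)))
# annulus openings: inner hole boundary radius vs angle
cx=np.array(cv2.minEnclosingCircle((q[:,:2]*1000).astype(np.float32))[0])
d=q[:,:2]*1000-cx;a=np.degrees(np.arctan2(d[:,1],d[:,0]));r=np.hypot(*d.T)
for t in range(-180,180,10):
    k=(a>=t)&(a<t+10); print(t,k.sum(),(r[k].min().round(1),r[k].max().round(1)) if k.any() else '',end=' | ')
E
```

```text
13.07 [0.6718 0.0796 0.1909] [ 180.    -0.  -165.4] open 0.0212 g 62.1 F [ 0.1  0.4 -1.5] j6 -1.81
2145 z 0.08133171675990668 ((596.196044921875, 61.41884231567383), 32.45977783203125) ((596.1589965820312, 61.40713882446289), (64.20542907714844, 64.32572937011719), 12.75480842590332)
box ((604.7228393554688, 155.44149780273438), (197.27667236328125, 360.9882507324219), 6.707522392272949)
-180 39 (np.float64(26.8), np.float64(32.4)) | -170 40 (np.float64(26.7), np.float64(32.0)) | -160 38 (np.float64(26.8), np.float64(32.4)) | -150 63 (np.float64(19.6), np.float64(32.1)) | -140 70 (np.float64(19.5), np.float64(32.2)) | -130 73 (np.float64(19.5), np.float64(32.1)) | -120 67 (np.float64(19.5), np.float64(32.1)) | -110 71 (np.float64(19.5), np.float64(32.1)) | -100 66 (np.float64(19.6), np.float64(32.1)) | -90 68 (np.float64(19.8), np.float64(32.5)) | -80 62 (np.float64(19.6), np.float64(31.5)) | -70 66 (np.float64(19.5), np.float64(32.2)) | -60 64 (np.float64(19.5), np.float64(31.9)) | -50 62 (np.float64(19.5), np.float64(32.2)) | -40 62 (np.float64(19.5), np.float64(31.9)) | -30 63 (np
[... 244 characters left out ...]
.float64(32.2)) | 30 53 (np.float64(19.5), np.float64(31.8)) | 40 63 (np.float64(19.4), np.float64(32.2)) | 50 62 (np.float64(19.4), np.float64(32.2)) | 60 62 (np.float64(19.5), np.float64(32.2)) | 70 63 (np.float64(19.5), np.float64(32.4)) | 80 62 (np.float64(19.4), np.float64(32.0)) | 90 65 (np.float64(19.4), np.float64(32.3)) | 100 65 (np.float64(19.5), np.float64(32.0)) | 110 71 (np.float64(19.6), np.float64(32.5)) | 120 64 (np.float64(19.6), np.float64(31.7)) | 130 71 (np.float64(19.5), np.float64(32.2)) | 140 69 (np.float64(19.5), np.float64(31.8)) | 150 71 (np.float64(19.5), np.float64(32.3)) | 160 71 (np.float64(19.5), np.float64(32.3)) | 170 54 (np.float64(19.7), np.float64(32.1)) |
```

View pics/w5c.png

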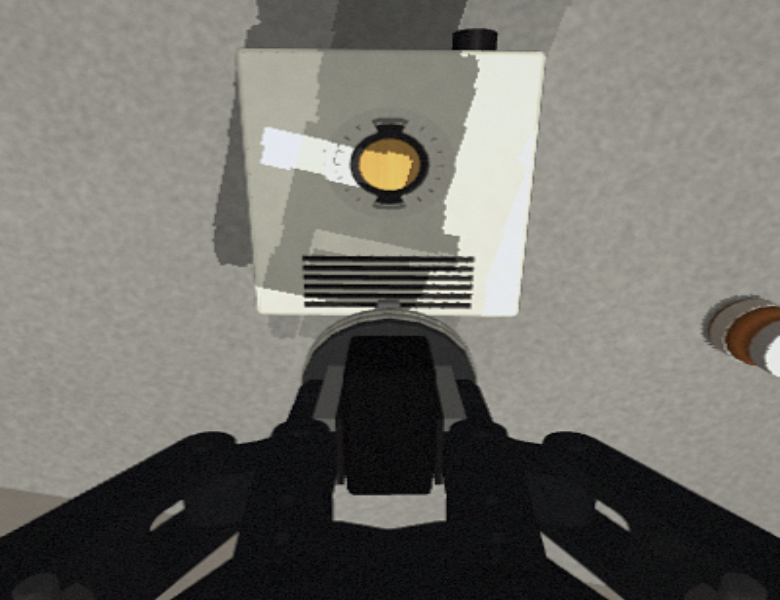

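```bash
python3 - <<'E'
from h import *
for n in('w3','w5'):
    c=load(n);P=cloud(c);s=c['s'];R=Ro.from_euler('xyz',s['orientation']).as_matrix()
    T=((P-s['position'])@R)*1000
    f=T.reshape(-1,3)
    g=f[(abs(f[:,0])<40)&(abs(f[:,1])<40)&(f[:,2]<30)]
    lug=g[(g[:,2]>-1)&(g[:,0]>18)];print(n,'lug',len(lug),lug.min(0).round(1),lug.max(0).round(1),np.median(lug,0).round(1), 'top-face z',np.percentile(lug[:,2],[5,50]).round(1))
    bar=g[(g[:,2]<-54)&(g[:,2]>-62)&(g[:,0]>12)];print('bar',len(bar),bar.min(0).round(1),bar.max(0).round(1),'ztop',np.median(bar[:,2]))
    bd=g[(g[:,2]<-10)&(g[:,2]>-30)];d=bd[np.hypot(bd[:,0],bd[:,1])>24]
    rim=g[(abs(g[:,2]+27.4)<2)];print('bodytop',len(rim),rim.min(0).round(1),rim.max(0).round(1))
    h=cv2.convexHull((rim[:,:2]).astype(np.float32))[:,0];h=h[h[:,0]>8]
    k=np.linalg.lstsq(np.c_[2*h,np.ones(len(h))],(h**2).sum(1),rcond=None)[0];print('rim circle',k[:2],np.sqrt(k[2]+k[0]**2+k[1]**2))
# slots in w5
c=load('w5');P=cloud(c)
q=P[(np.hypot(P[...,0]-.5962,P[...,1]-.0614)<.04)&(P[...,2]>.076)&(P[...,2]<.09)]
d=q[:,:2]*1000-[596.2,61.4];r=np.hypot(*d.T);a=np.degrees(np.arctan2(d[:,1],d[:,0]))
i=r<25.5
for lo in(-180,0):
    aa=np.sort(a[i]%360); g=np.diff(np.r_[aa,aa[0]+360])
o=np.argsort(g)[-2:];print('slot centres',[(aa[k]+g[k]/2,g[k]) for k in o])
inn=q[(r<20.5)][:,:2]*1000;k=np.linalg.lstsq(np.c_[2*inn,np.ones(len(inn))],(inn**2).sum(1),rcond=None)[0];print('hole',k[:2])
E
```

```text
w3 lug 69 [21.  -3.   1.1] [24.2  5.   6.6] [23.1  1.   2.9] top-face z [1.5 2.9]
bar 1061 [ 12.  -12.  -61.4] [ 22.4  18.1 -54. ] ztop -56.834811894135655
bodytop 1131 [  2.4 -24.2 -29.3] [ 26.   26.3 -25.4]
rim circle [0.44568781 1.22840974] 25.482477315207046
w5 lug 69 [20.8 -2.9  0.9] [23.5  5.   6.5] [22.6  1.1  2.7] top-face z [1.5 2.7]
bar 990 [ 12.   -9.5 -58.7] [ 21.9  12.3 -54. ] ztop -56.77918732721305
bodytop 1117 [  1.8 -24.1 -29.4] [ 25.5  26.3 -25.4]
rim circle [-0.14829079  1.43949652] 25.55199535893885
slot centres [(np.float64(374.1367368295212), np.float64(35.9648745339357)), (np.float64(193.5385127318607), np.float64(36.34890922280238))]
hole [596.2053724   61.39302788]
```

```bash
python3 - <<'E'
from h import *
st();row(.5965,.0603,.12,193.9)
E
```

```text
13.12 [0.672  0.0794 0.191 ] [ 180.    -0.  -165.4] open 0.0215 g 62.1 F [ 0.3  0.5 -2.3] j6 -1.81
row [7.79 0.05 7.1 ] turn 0.012
```

Scaled: 7.8 cm / 80 = 0.0975, 0.05 cm / 80 = 0.0006, 0.01 rad / 2 = 0.005.

play_rows(
  rows="0 0.05 0 0.025 0.005;0 0.0975 0.0006 0.05 0.005;0 0.0975 0.0006 0.0875 0.005;0 0.0975 0.0006 0.0875 0.005;0 0.0975 0.0006 0.0875 0.005;0 0.0975 0.0006 0.0875 0.005",
)

```text
t: 13.88
position: [0.5976, 0.0593, 0.122]
orientation: [-3.141, 0.002, -2.898]
wrist_force: [-0.0, -0.2, -1.4]
opening: 0.021
grip_force: 62.2
```

```bash
python3 - <<'E'
from h import *
st();row(.5965,.0603,.09,193.9)
c=snap('wrist','w6');P=cloud(c)
q=P[(np.hypot(P[...,0]-.5962,P[...,1]-.0614)<.036)&(P[...,2]>.079)&(P[...,2]<.085)];print(len(q))
h=cv2.convexHull((q[:,:2]*1000).astype(np.float32))[:,0]
h=h[(np.hypot(*(h-[596.2,61.4]).T)>30.5)]
k=np.linalg.lstsq(np.c_[2*h,np.ones(len(h))],(h**2).sum(1),rcond=None)[0];print(len(h),k[:2],np.sqrt(k[2]+k[0]**2+k[1]**2))
# fixed-radius fit
from scipy.optimize import least_squares
print(least_squares(lambda c:np.hypot(*(h-c).T)-32,[596,61]).x)
E
```

```text
13.88 [0.5976 0.0593 0.122 ] [-1.80e+02  1.00e-01 -1.66e+02] open 0.021 g 62.2 F [-0.  -0.2 -1.4] j6 -1.83
row [0.09 0.12 3.2 ] turn 0.001
1610
34 [595.78821978  61.28192266] 32.16574911632056
[595.61105772  61.24957456]
```

play_rows(
  rows="0 0.0013 0.0013 0.0125 0;0 0.0013 0.0013 0.025 0;0 0.0013 0.0013 0.0288 0;0 0.0013 0.0013 0.0288 0;0 0.0013 0.0013 0.0288 0",
)

```text
t: 14.55
position: [0.5958, 0.0597, 0.0981]
orientation: [-3.142, 0.0, -2.898]
wrist_force: [-0.2, 0.2, -1.7]
opening: 0.0207
grip_force: 62.2
```

```bash
python3 - <<'E'
from h import *
st();row(.5962,.0602,.09,193.9)
E
```

```text
14.55 [0.5958 0.0597 0.0981] [-180.     0.  -166.1] open 0.0207 g 62.2 F [-0.2  0.2 -1.7] j6 -1.82
row [-0.05  0.03  0.81] turn 0.001
```

Scaled: 1.2 cm / 80 = 0.015, -0.03 cm / 80 = -0.0004.

play_rows(
  rows="0 -0.0004 0.0004 0.0038 0;0 -0.0004 0.0004 0.0075 0;0 -0.0004 0.0004 0.0113 0;0 -0.0004 0.0004 0.015 0;0 -0.0004 0.0004 0.015 0;0 -0.0004 0.0004 0.015 0",
)

```text
t: 15.3
position: [0.5959, 0.0601, 0.086]
orientation: [3.142, 0.0, -2.898]
wrist_force: [0.7, -0.6, -1.1]
opening: 0.0212
grip_force: 62.2
```

```bash
python3 - <<'E'
from h import *
s=st();print(s['moment'].round(2));row(.5962,.0602,.08,193.9)
E
```

```text
15.3 [0.5959 0.0601 0.086 ] [ 180.     0.  -166.1] open 0.0212 g 62.2 F [ 0.7 -0.6 -1.1] j6 -1.82
[ 0.02 -0.01  0.05]
row [-0.03 -0.    0.6 ] turn 0.001
```

Scaled: 0.6 cm / 80 = 0.0075, -0.02 cm / 80 = -0.0003.

play_rows(
  rows="0 -0.0003 0 0.0025 0;0 -0.0003 0 0.005 0;0 -0.0003 0 0.0075 0;0 -0.0003 0 0.0075 0",
)

```text
t: 15.8
position: [0.5962, 0.0602, 0.08]
orientation: [3.142, 0.0, -2.898]
wrist_force: [0.3, -0.2, 2.4]
opening: 0.021
grip_force: 63.1
```

Scaled: 0.4 cm / 80 = 0.005, 0.2 cm / 80 = 0.0025.

play_rows(
  rows="0 0 0 0.0025 0;0 0 0 0.005 0;0 0 0 0.005 0;0 0 0 0.005 0",
)

```text
t: 16.3
position: [0.5962, 0.0602, 0.0761]
orientation: [-3.142, 0.0, -2.898]
wrist_force: [-0.0, 0.0, 4.3]
opening: 0.0209
grip_force: 63.4
```

```bash
python3 - <<'E'
from h import *
for _ in range(3):
    s=st();print(s['moment'].round(2));manip.camera('side')
E
```

```text
16.3 [0.5962 0.0602 0.0761] [-180.     0.  -166.1] open 0.0209 g 63.4 F [-0.   0.   4.3] j6 -1.82
[ 0.04  0.09 -0.05]
16.35 [0.5962 0.0602 0.0761] [-180.     0.  -166.1] open 0.0213 g 63.4 F [ 0.  -0.3  4.3] j6 -1.82
[ 0.09 -0.04 -0.01]
16.4 [0.5962 0.0602 0.076 ] [-180.     0.  -166.1] open 0.0211 g 63.4 F [0.8 0.3 5.3] j6 -1.82
[ 0.09 -0.06  0.03]
```

Scaled: 0.17 cm / 80 = 0.0021, 0.3 rad / 2 = 0.15.

play_rows(
  rows="0 0 0 0.0021 0;0 0 0 0.0021 0;0 0 0 0.0021 0.05;0 0 0 0.0021 0.1;0 0 0 0.0021 0.15;0 0 0 0.0021 0.15",
  grip_force=80,
)

```text
t: 17.2
position: [0.5961, 0.0602, 0.0744]
orientation: [3.141, 0.0, 3.083]
wrist_force: [0.0, -0.1, 6.1]
opening: 0.0207
grip_force: 84.8
```

```bash
python3 - <<'E'
from h import *
s=st();print(s['moment'].round(2))
E
```

```text
17.2 [0.5961 0.0602 0.0744] [180.    0.  176.7] open 0.0207 g 84.8 F [ 0.  -0.1  6.1] j6 -1.52
[0.03 0.01 0.02]
```

Scaled: 1.12 rad / 2 = 0.56.

play_rows(
  rows="0 0 0 0 0.075;0 0 0 0 0.15;0 0 0 0 0.225;0 0 0 0 0.3;0 0 0 0 0.375;0 0 0 0 0.45;0 0 0 0 0.525;0 0 0 0 0.56;0 0 0 0 0.56;0 0 0 0 0.56",
)

```text
t: 18.45
position: [0.5962, 0.0602, 0.0744]
orientation: [3.141, 0.0, 1.965]
wrist_force: [-0.5, 0.0, 5.5]
opening: 0.0208
grip_force: 84.8
```

```bash
python3 - <<'E'
from h import *
s=st();print(s['moment'].round(2))
E
```

```text
18.45 [0.5962 0.0602 0.0744] [180.    0.  112.6] open 0.0208 g 84.8 F [-0.5  0.   5.5] j6 -0.4
[ 0.07 -0.09 -0.  ]
```

Turned 1.42 rad so far with no blocking. Now the last bit to the stop.

Scaled: 0.12 rad / 2 = 0.06.

play_rows(
  rows="0 0 0 0 0.025;0 0 0 0 0.05;0 0 0 0 0.06;0 0 0 0 0.06;0 0 0 0 0.06",
)

```text
t: 19.08
position: [0.5963, 0.0602, 0.0744]
orientation: [3.141, 0.0, 1.845]
wrist_force: [0.1, 1.1, 5.1]
opening: 0.0209
grip_force: 84.8
```

```bash
python3 - <<'E'
from h import *
s=st();print(s['moment'].round(2))
c=snap('wrist','w7');s=c['s'];R=Ro.from_euler('xyz',s['orientation']).as_matrix();T=((cloud(c)-s['position'])@R)*1000
b=T[(abs(T[...,0])<30)&(abs(T[...,1])<13)&(T[...,2]<-53)&(T[...,2]>-60)&(T[...,0]>10)]
print('bar top z',np.median(b[:,2]),'edge x',b[:,0].max(),b[:,1].min(),b[:,1].max())
f=b[b[:,0]>20.5];print('end-face slope',np.polyfit(f[:,1],f[:,0],1))
sc=snap('scene','c7')
cv2.imwrite('pics/m7.png',np.hstack([c['color'][:,56:456,::-1],cv2.resize(sc['color'][155:251,240:340,::-1],(400,384))]))
E
```

```text
19.07 [0.5963 0.0602 0.0744] [180.    0.  105.7] open 0.0209 g 84.8 F [0.1 1.1 5.1] j6 -0.28
[ 0.07 -0.15  0.21]
bar top z -56.772534513480736 edge x 23.45272374057061 -12.947990180104899 12.989898628386253
end-face slope [2.56229913e-03 2.18948007e+01]
```

View pics/m7.png

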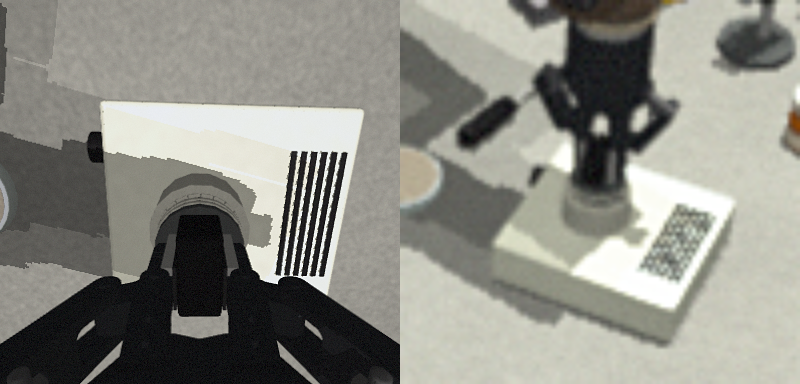

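The wrist view shows the bar across the box's x axis, with the module sunk into the collar. The underside is about 21 mm below the mouth, the stop can be felt (0.2 N m), and the grip holds. Handing in.

```bash
python3 -c "
from workcell import manip
print(manip.close_job())"
```

```text
the job is handed in; nothing more can be done
None
```

I handed the job in at about 19 s. The lamp was shown to the check camera lug first, then contact strip. It was then inserted, pressed down and turned to the stop, with the gripper still holding it; I left the bystanders alone, and the hand-in returned no verdict.

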